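# Fit a self-tapping hanging eye to a canvas stretcher and snap the hook on

### The job

Get this canvas ready for hanging: push the screw eye firmly into the wood while turning it clockwise until it has cut its thread and its collar is down on the wood. Then take the snap hook out of its wooden block and push it onto the ring of the eye until the sprung gate has flicked shut behind the ring, and leave it hanging there. Leave the brush pot, the paint bottle and the jar standing where they are.

Things in the scene. Friction and masses are not known exactly. Their poses are not given: they have to be found in the camera images.
- eye_grip (a point): Middle of the flat thumb plate of a steel screw eye that stands in the upper wooden bar of a canvas lying on a sloping easel; turns with it. z: screw axis, out of the wood, 0.55 rad from vertical, leaning to the robot; y: normal to plate and ring. Plate 28 (x) x 12 (y) mm, z -16 to +8. Collar 22 mm wide below, 3.6 mm off the wood at first; the wood lies 24 mm below this point.
- ring_mid (a point): Centre of the eye's round ring, 25 mm along z from eye_grip, same axes: the ring stands in the x-z plane above the plate. Wire 6 mm thick, inner diameter 26 mm; the centre line of the topmost wire is 16 mm along z from here.
- thread (a joint): Thread cut so far, rad of screw turn: 0 at first, 2.8 (a stop) with the collar down. Grows as the eye is turned clockwise (seen from above) while pushed along its axis: 8 mm deeper a turn, 0.1 Nm. It bites only after about 1.5 mm of springy give (from 6 N) and with 12 N or more, well with 15 to 20 N; pushed less, the eye just spins. Let go, the give springs back but the cut stays.
- block: Wooden block, fixed to the table, 85 mm (x) by 60 mm (y) by 32 mm high, with a slot 34 by 13 mm and 28 mm deep in the middle of its top; origin at the centre of its underside. It stands to the left or to the right of the easel, with the snap hook in its slot.
- hook_grip (a point): In the flat shank of a steel snap hook, 102 mm tall, 90 g, standing mouth down in the block's slot; 65 mm above its feet. z: away from the mouth; x: across the mouth, from gate hinge to nose; y: across its thickness. Shank 22 (x) x 12 (y) mm, z -24 to +18, a wire loop above. Below it an arch (inside at z -31) and two legs 6 x 8 mm, 17 mm apart, outside 29 mm.
- gate_mid (a point): Middle of the hook's closed gate, 59 mm below hook_grip and 6 mm above the feet; same axes. Pushed over the top of the ring, across the ring's plane (hook x along ring y), the gate gives inwards at a few newtons and flicks shut once the ring wire's centre line is 20 mm or more inside the gate line (25 mm is all that fits).
- gate_pin (a point): Hinge end of the gate, on the -x leg, 11.5 mm from gate_mid.
- gate_nose (a point): Nose end of the gate, on the +x leg, 11.5 mm from gate_mid.
- gate (a joint): Gate of the snap hook: 0 shut against its stop, grows to 1.45 rad as it swings inwards; a spring shuts it.
- brush_pot: White ceramic pot, 74 mm across and 100 mm tall, with brushes up to 190 mm high; loose; origin under its centre. Stands on the side of the easel where the block is not.
- paint_bottle: White squeeze bottle, 56 mm across, 155 mm tall, loose; origin under its centre.
- jar: Screw-lid jar, 68 mm across, 90 mm tall, loose; origin under its centre.
Not all that is in view belongs to the job. There is more than one size of the part that bears hook_grip; the job needs the middle-sized.

How it is judged (in metres and radians):
On the way, in this order (a step that is already met when the one before it is completed fails the run):
1. the screw eye has cut its thread down to the collar (thread beyond 2.4 rad of 2.8) (value of joint thread above 2.4 rad), for 0.2 s.
2. the snap hook is on the ring: its shut gate passes through the ring (value of joint gate below 0.15 rad and distance between gate_mid and ring_mid below 0.017 m and ((y of gate_pin in the frame of ring_mid above 0.001 m and y of gate_nose in the frame of ring_mid below -0.001 m) or (y of gate_pin in the frame of ring_mid below -0.001 m and y of gate_nose in the frame of ring_mid above 0.001 m))), for 0.2 s.
At the end, for the whole second after the job is handed in: Thread cut past 2.4 of 2.8 rad (collar within about 0.5 mm of the wood); hook hanging at rest on the ring: gate shut (under 0.15 rad) and within 17 mm of the ring's centre, its hinge end and nose on opposite sides of the ring's plane; released (all of step 2 and value of joint thread above 2.4 rad and linear speed of hook below 0.05 m/s); the robot touches nothing.
It fails at once if the brush pot is moved by more than 4 cm or tipped (distance of brush_pot from where it was at the start of the episode above 0.04 m or angle between brush_pot's own z axis and vertical above 0.5 rad).
It fails at once if the paint bottle is moved by more than 4 cm or tipped (distance of paint_bottle from where it was at the start of the episode above 0.04 m or angle between paint_bottle's own z axis and vertical above 0.5 rad).
It fails at once if the jar is moved by more than 4 cm or tipped (distance of jar from where it was at the start of the episode above 0.04 m or angle between jar's own z axis and vertical above 0.5 rad).
It also fails if it takes over 72 s, if anything falls off the work surface, if the arm or the gripper's body presses on something with over 40 N, if the wrist force passes 120 N, or if a joint passes its speed limit or range.

### The arm

A 6-joint arm with a two-finger parallel gripper is mounted at the origin on the work surface. World frame = base frame: x ahead of the robot, y to its left, z up, the work surface at z = 0. Lengths are in mm, angles in rad, forces in N, time in s.
With the tool pointing down it reaches from about 350 to 975 mm from the base axis. Payload 4.9 kg.
Tool frame: the origin (TCP) lies on the centre line of the jaws, within the pads' length; the fingertips stand 8 mm ahead of it and the grasp point (between the pads) lies 11 mm behind it; z points along the fingers, y is the line along which they close (so a half turn about z gives the same grasp; the last joint's range is limited). The gripper opens to 85 mm and grips with 20 to 120 N. Pads are 22 mm wide; open, the fingers measure 114 mm over their backs; the gripper's body (76 mm by 85 mm) begins 54 mm behind the grasp point. The pads swing forward as they close: fully open they stand 13 mm farther back than shut.
Start: joints at [0.985, 0.053, 1.613, -0, 1.476, -0.119], TCP at [281.256, 558.118, 216.404] pointing down, gripper open.
Joint ranges: [-3.01, 3.01], [-1.01, 2.22], [0.06, 2.58], [-1.02, 4.17], [0.09, 2.62], [-3.14, 3.14]. Speed limits (rad/s): [2.57, 2.57, 3.14, 3.14, 3.14, 3.14].

### API

Orientations are given as a rotation vector (axis times angle).
In Python, from workcell import get_obs, viewer, order gives the robot as it stands.
- The arm moves only by the shell command python3 -m pendant 'ROWS' [FORCE]. ROWS is JSON, one flat list of numbers, 7 for each row, row after row: the finger opening in mm, from 0 to 85.4, then the shift along the tool's x, y, z normalised to -1 to 1, where 1 is 1 m, then the turn, a rotation vector about the tool's x, y, z normalised to -1 to 1, where 1 is 360 degrees. A call has 1 to 8 rows; each row is the pose to reach, as a shift and turn from the pose commanded when the call began, along the tool's axes at that moment, turning the shorter way round; what a row does not reach only later rows make up. A row lasts 1/12 s, in which the tool goes at most 41.7 mm and 7.16 degrees, less where a joint would pass 70% of its speed; a pose out of reach is approached as far as the arm can. A call with a number of a shift or a turn outside -1 to 1 is refused whole. A call with a gripper value outside its range is refused whole. The fingers move at their own pace and stop on an object; FORCE is the grip in N (left out, the last holds). Time passes only in rows, so rows that repeat a pose let the fingers close. It gives the time, the measured TCP pose, the force, the opening and the grip force at its end, in the units of the state.
- get_obs(): the state, without advancing time (a new reading comes with each control period).
- viewer.get_image(name): name is "scene" or "top"; returns a dict with "img" (420x560x3 uint8, red, green, blue), "camera_matrix" (3x3 intrinsics, pixels), "extrinsics" (4x4, takes a point from world to camera coordinates). Camera axes: x right, y up, looking along -z (the intrinsics and any distortion apply to the point x, -y, -z); pixel columns grow to the right and rows downward; lengths in mm; the calibration is good to about 2 mm. A picture is of the moment at which its call begins. There is no depth.
- order.finish_job(): hands the job in; it is judged then, once.
The state is a dict: "t": time; "joints": joint angles; "dq": joint speeds; "tau": joint torques, N m; "tool_pos": TCP position; "ee_rot": TCP orientation; "force": force on the tool from outside, world axes, zero at the start; "ft_torque": the same for the moment, N m; "finger_gap": finger opening in mm; "grip_force": force on a finger pad.
Only numpy, scipy, OpenCV 4.12 (cv2) and the standard library are available. Lean on these libraries where they do the work, as an engineer would, in place of code of your own. Each camera call takes 0.05 s, during which the arm holds its last target. There are 200 camera calls.

## Working session

There is one attempt and no reset: what is moved stays moved. The work goes in short steps, Python scripts to look and compute and a shell command to move; the robot and the scene stay as the last step left them, time stands still between calls to the robot, and variables do not carry over. Pictures are saved under pics/ and viewed, at most 10 in all, crops included, and the job is handed in when it is done.

```bash
ls; mkdir -p pics; python3 - <<'E'
from workcell import get_obs, viewer
import cv2,numpy as np
o=get_obs();print({k:np.round(v,3).tolist() for k,v in o.items()})
for n in("scene","top"):
    d=viewer.get_image(n);cv2.imwrite(f"pics/{n}0.png",d["img"][...,::-1]);print(n,np.round(d["camera_matrix"],1).tolist(),np.round(d["extrinsics"],3).tolist(),[k for k in d])
a=cv2.imread("pics/scene0.png");b=cv2.imread("pics/top0.png")
E
```

```text
pics
{'t': 0.0, 'joints': [0.985, 0.053, 1.614, -0.0, 1.476, -0.119], 'dq': [-0.0, -0.001, 0.001, 0.001, 0.001, 0.001], 'tau': [-0.001, -39.369, -37.017, -0.0, 0.007, -0.0], 'tool_pos': [280.927, 557.561, 215.165], 'ee_rot': [-0.726, -3.056, 0.003], 'force': [-0.294, 0.768, 0.609], 'ft_torque': [-0.028, 0.009, 0.01], 'grip_force': 0.0, 'finger_gap': 85.272}
scene [[421.9, 0.0, 277.4], [0.0, 421.9, 203.6], [0.0, 0.0, 1.0]] [[-0.223, 0.975, 0.014, 59.107], [-0.578, -0.144, 0.803, 199.169], [0.785, 0.172, 0.596, -1412.419], [0.0, 0.0, 0.0, 1.0]] ['img', 'camera_matrix', 'extrinsics']
top [[455.0, 0.0, 280.7], [0.0, 455.0, 211.4], [0.0, 0.0, 1.0]] [[0.091, -0.996, 0.002, 12.052], [0.974, 0.089, 0.209, -503.6], [-0.209, -0.017, 0.978, -1179.976], [0.0, 0.0, 0.0, 1.0]] ['img', 'camera_matrix', 'extrinsics']
```

View pics/scene0.png

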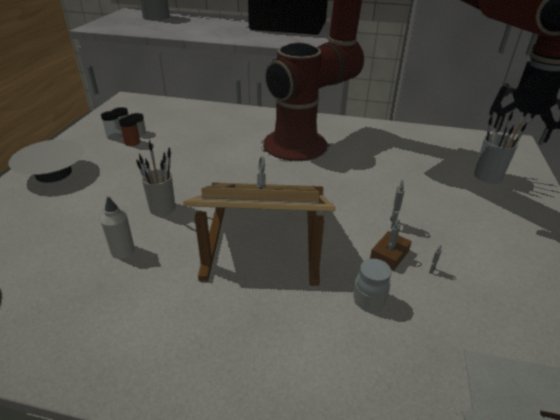

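View pics/top0.png

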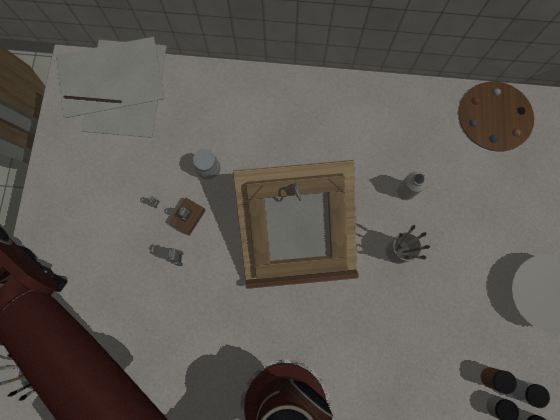

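```bash
python3 - <<'E'
import cv2,numpy as np
a=cv2.imread("pics/scene0.png");b=cv2.imread("pics/top0.png")
def c(im,x,y,w,h,s):
    o=cv2.resize(im[y:y+h,x:x+w],None,fx=s,fy=s,interpolation=cv2.INTER_CUBIC)
    o=np.clip(o.astype(float)*1.5,0,255).astype(np.uint8)
    for k in range(0,w,10): cv2.putText(o,str(x+k),(k*s,8),0,.3,(0,255,255));o[::4,k*s]=(0,200,200)
    for k in range(0,h,10): cv2.putText(o,str(y+k),(0,k*s+8),0,.3,(0,255,255));o[k*s,::4]=(0,200,200)
    return o
o=np.vstack([np.hstack([c(a,220,145,66,50,6),c(a,370,170,66,50,6)][:1]+[c(a,370,220,66,50,6)]),np.hstack([c(b,255,165,66,50,6),c(b,148,190,66,50,6)])])
cv2.imwrite("pics/c1.png",o);print(o.shape)
E
```

```text
(600, 792, 3)
```

View pics/c1.png

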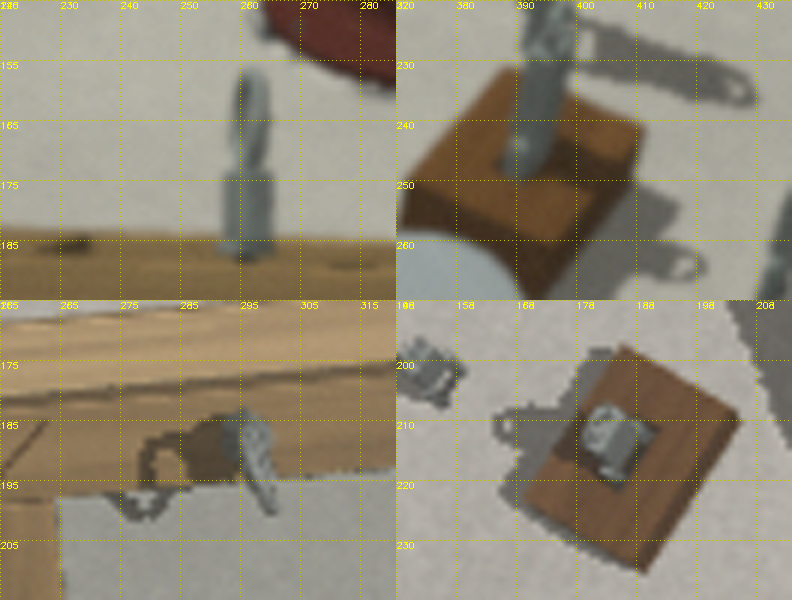

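```bash
cat > h.py <<'E'
import numpy as np
K={'scene':np.array([[421.9,0,277.4],[0,421.9,203.6],[0,0,1]]),'top':np.array([[455.,0,280.7],[0,455,211.4],[0,0,1]])}
from workcell import viewer,get_obs
from scipy.spatial.transform import Rotation as R
E={}
for n in K:
    d=viewer.get_image(n);K[n]=np.array(d['camera_matrix']);E[n]=np.array(d['extrinsics']);
    globals()['im_'+n]=d['img']
F=np.diag([1,-1,-1.])
def ray(n,u,v):
    M=E[n];d=M[:3,:3].T@F@np.linalg.solve(K[n],[u,v,1.]);return -M[:3,:3].T@M[:3,3],d/np.linalg.norm(d)
def onz(n,uv,z):
    c,d=ray(n,*uv);return c+d*(z-c[2])/d[2]
def tri(s,t):
    c1,d1=ray('scene',*s);c2,d2=ray('top',*t)
    a=np.linalg.lstsq(np.stack([d1,-d2],1),c2-c1,rcond=None)[0]
    p,q=c1+a[0]*d1,c2+a[1]*d2;return (p+q)/2,np.linalg.norm(p-q)
def proj(n,p):
    x=F@(E[n][:3,:3]@np.asarray(p)+E[n][:3,3]);x=K[n]@x;return x[:2]/x[2]
E
python3 - <<'E'
from h import *
import cv2
np.set_printoptions(precision=1,suppress=True)
# block top by colour
hsv=cv2.cvtColor(im_top,cv2.COLOR_RGB2HSV)
m=cv2.inRange(hsv,(0,90,30),(20,255,255));m[:185]=0;m[245:]=0;m[:,:160]=0;m[:,215:]=0
cs=max(cv2.findContours(m,0,2)[0],key=cv2.contourArea)
r=cv2.minAreaRect(cs);bp=cv2.boxPoints(r);print(bp)
P=np.array([onz('top',p,32) for p in bp]);print(P,[np.linalg.norm(P[i]-P[i-1]) for i in range(4)],P.mean(0))
for i in range(4):
    d=P[i]-P[i-1];print(np.degrees(np.arctan2(d[1],d[0])))
print('hook top', onz('top',(186,213),106),onz('top',(184,211),106))
print('canvas corners',tri((203,186),(353,165)),tri((323,187),(235,172)))
for s,t in [((260,156.5),(299.5,200)),((260,156.5),(300,198)),((259.5,186),(293,184)),((259.5,173),(294,186)),((259.5,173),(296,190))]: print(s,t,*tri(s,t))
E
```

```text
[[169.1 222.5]
 [185.6 196.5]
 [205.1 209. ]
 [188.6 234.9]]
[[446.1 360.2  32. ]
 [522.9 325.   32. ]
 [492.7 266.5  32. ]
 [416.7 302.3  32. ]] [np.float64(64.94477492754767), np.float64(84.5176142361054), np.float64(65.76350344757678), np.float64(84.00233697940472)] [469.6 313.5  32. ]
63.13746222038642
-24.64097156862079
-117.28749898591497
154.8151360420409
hook top [462.6 300.6 106. ] [467.4 306.5 106. ]
canvas corners (array([592.5, -94.5, 208.3]), np.float64(28.931996924487937)) (array([551.8, 163.1, 218.9]), np.float64(17.765874937001875))
(260, 156.5) (299.5, 200) [493.3  12.7 232.4] 1.7815226312374075
(260, 156.5) (300, 198) [497.4  12.9 234.8] 0.0218403451124955
(259.5, 186) (293, 184) [542.3  27.6 192.1] 8.437970134444711
(259.5, 173) (294, 186) [530.9  24.9 216.3] 8.5061021020094
(259.5, 173) (296, 190) [522.6  20.9 210.7] 5.157397747823659
```

```bash
python3 - <<'E'
from h import *
np.set_printoptions(precision=3,suppress=True)
def ang(n,a,b,z):
    d=onz(n,b,z)-onz(n,a,z);return np.degrees(np.arctan2(d[1],d[0])),np.linalg.norm(d)
print('yaw lines',ang('top',(248,283),(357,272),60),ang('top',(235,171),(353,161),190),ang('top',(256,181),(321,175),190))
print('scene light bar',ang('scene',(186,203),(333,207),160),ang('scene',(203,187),(322,188),190))
for yaw in (-3,0,3,6):
    ps=np.radians(yaw);t=.55
    z=np.array([-np.sin(t)*np.cos(ps),-np.sin(t)*np.sin(ps),np.cos(t)])
    h=np.array([-np.sin(ps),np.cos(ps),0]);d=np.cross(h,z)
    tip=np.array([497,13,235.]);c=tip-19*z;g=tip-44*z;b=tip-68*z
    o,v=ray('top',298,192)
    a0=onz('top',(294.5,184),220);s=onz('top',(299.8,199),220)-a0;s-=v*(s@v)
    al=np.degrees(np.arctan(-(h@s)/(d@s)))
    print(yaw,'g',g,'alpha',al,'d',d,[proj(n,p) for n in('scene','top') for p in(c,g,b)])
E
```

```text
yaw lines (np.float64(-79.07847222885137), np.float64(286.6891623173814)) (np.float64(-79.70375214784363), np.float64(291.0981884950437)) (np.float64(-79.2883259206973), np.float64(159.49837493066394))
scene light bar (np.float64(101.35609856194823), np.float64(303.1954212524966)) (np.float64(103.20288818812774), np.float64(244.6299665777544))
-3 g [519.967  11.796 197.489] alpha -28.58170805537997 d [ 0.851 -0.045  0.523] [array([258.711, 165.358]), array([256.919, 177.182]), array([255.208, 188.469]), array([300.215, 195.71 ]), array([300.553, 192.648]), array([300.865, 189.83 ])]
0 g [519.998  13.    197.489] alpha -25.64175327820505 d [0.853 0.    0.523] [array([258.95 , 165.393]), array([257.47 , 177.267]), array([256.056, 188.604]), array([299.996, 195.685]), array([300.056, 192.591]), array([300.112, 189.744])]
3 g [519.967  14.204 197.489] alpha -22.67395804927989 d [0.851 0.045 0.523] [array([259.192, 165.422]), array([258.029, 177.335]), array([256.917, 188.713]), array([299.775, 195.671]), array([299.557, 192.56 ]), array([299.356, 189.696])]
6 g [519.872  15.404 197.489] alpha -19.680420127238264 d [0.848 0.089 0.523] [array([259.437, 165.444]), array([258.594, 177.388]), array([257.789, 188.796]), array([299.555, 195.668]), array([299.057, 192.554]), array([298.599, 189.687])]
```

```bash
python3 - <<'E'
from h import *
np.set_printoptions(precision=3,suppress=True)
ps=np.radians(10.7);t=.55
z=np.array([-np.sin(t)*np.cos(ps),-np.sin(t)*np.sin(ps),np.cos(t)])
h=np.array([-np.sin(ps),np.cos(ps),0])
for al in (10,16,22):
    y=R.from_rotvec(z*np.radians(al)).apply(h);x=np.cross(y,z)
    c=np.array([505,15,222.]);th=np.linspace(0,2*np.pi,721)
    for _ in range(3):
        C=c+19*(np.cos(th)[:,None]*x+np.sin(th)[:,None]*z)
        S=np.array([proj('scene',p) for p in C]);T=np.array([proj('top',p) for p in C])
        sc=proj('scene',c);tc=proj('top',c)
        s_off=np.array([0,sc[1]-S[:,1].min()]);i=T[:,1].argmax();t_off=tc-T[i]
        c,res=tri(np.array([260.2,156.2])+s_off,np.array([299.3,200.7])+t_off)
    g=c-25*z;print(al,'c',c,'g',g,res,'ringw scene',np.ptp(S[:,0]),'bot',S[:,1].max(),'top rows',T[:,1].min(),T[T[:,1].argmin()],
     'plate',[proj(n,g+sx*x-16*z) for n in('scene','top') for sx in(-14,14)],[proj('top',g+sx*x+8*z) for sx in(-14,14)],'wood',proj('scene',g-24*z))
R0=np.stack([np.cross(h,-z),h,-z],1);print(R.from_matrix(R0).as_rotvec(),R0)
E
```

```text
10 c [512.45  18.69 222.73] g [525.289  21.116 201.417] 2.887679448915006 ringw scene 2.0768490507009005 bot 174.6572740411032 top rows 184.96738216501964 [295.787 184.967] plate [array([259.619, 184.917]), array([261.077, 185.577]), array([297.759, 193.184]), array([294.99 , 182.537])] [array([298.63 , 196.115]), array([295.81, 185.27])] wood [260.228 189.08 ]
16 c [511.975  19.521 222.507] g [524.815  21.947 201.194] 4.744733158597482 ringw scene 3.9576143641155 bot 174.6815549092693 top rows 185.40310784746254 [294.642 185.403] plate [array([259.373, 184.92 ]), array([262.234, 185.612]), array([297.972, 193.181]), array([294.053, 182.904])] [array([298.848, 196.112]), array([294.854, 185.645])] wood [260.673 189.098]
22 c [511.349  20.279 222.194] g [524.189  22.705 200.881] 6.540194770762584 ringw scene 5.811512052584533 bot 174.69938286860977 top rows 185.98813272824313 [293.559 185.988] plate [array([259.128, 184.919]), array([263.358, 185.634]), array([298.187, 193.195]), array([293.162, 183.401])] [array([299.068, 196.125]), array([293.944, 186.151])] wood [261.103 189.106]
[-0.242  2.582  0.068] [[-0.838 -0.186  0.514]
 [-0.158  0.983  0.097]
 [-0.523  0.    -0.853]]
```

```bash
cat > go.py <<'E'
import numpy as np
from workcell import get_obs
from scipy.spatial.transform import Rotation as R
np.set_printoptions(precision=4,suppress=True)
ps=np.radians(10.7);t=.55
Z=np.array([-np.sin(t)*np.cos(ps),-np.sin(t)*np.sin(ps),np.cos(t)])
H=np.array([-np.sin(ps),np.cos(ps),0])
G=np.array([524.8,21.9,201.2])
def eyeR(al):
    y=R.from_rotvec(Z*np.radians(al)).apply(H);return R.from_matrix(np.stack([np.cross(y,-Z),y,-Z],1))
def downR(th):
    y=np.array([np.cos(th),np.sin(th),0]);z=np.array([0,0,-1.]);return R.from_matrix(np.stack([np.cross(y,z),y,z],1))
def to(p,Rt):
    o=get_obs();Rc=R.from_rotvec(o['ee_rot']);d=Rc.inv().apply(np.array(p)-o['tool_pos'])/1000
    r=(Rc.inv()*Rt).as_rotvec();print('t',o['t'],'pos',np.array(o['tool_pos']),'joints',np.array(o['joints']),'F',np.array(o['force']))
    print('shift',d,np.linalg.norm(d),'turn',r/2/np.pi,np.degrees(np.linalg.norm(r)))
E
python3 -c "
from go import *
to(G+90*Z,eyeR(16))"
```

```text
t 0.4 pos [281.1824 558.0357 216.2111] joints [ 0.985   0.0528  1.6131 -0.      1.476  -0.119 ] F [ 0.3955 -0.6521  0.6547]
shift [-0.4214 -0.3978 -0.0616] 0.5828003582629797 turn [-0.0169 -0.0892 -0.1446] 61.44832207432978
```

```bash
python3 -m pendant '[60,0,0,-0.06,0,0,0, 60,-0.42,-0.398,-0.062,-0.017,-0.089,-0.145, 60,-0.42,-0.398,-0.062,-0.017,-0.089,-0.145, 60,-0.42,-0.398,-0.062,-0.017,-0.089,-0.145, 60,-0.42,-0.398,-0.062,-0.017,-0.089,-0.145, 60,-0.42,-0.398,-0.062,-0.017,-0.089,-0.145, 60,-0.42,-0.398,-0.062,-0.017,-0.089,-0.145, 60,-0.42,-0.398,-0.062,-0.017,-0.089,-0.145]'
python3 -c "
from go import *
to(G+90*Z,eyeR(16))"
```

```text
t: 1.07
tool_pos: [378.7, 286.3, 268.4]
ee_rot: [-0.381, 2.665, -0.027]
force: [1.2, -1.4, 1.5]
finger_gap: 59.8
grip_force: 0.0
t 1.0667 pos [378.6865 286.3195 268.3912] joints [ 0.6274 -0.6301  2.1248 -0.233   1.2601 -1.1998] F [ 1.2057 -1.3885  1.4675]
shift [-0.0162 -0.2896  0.0231] 0.29100131582342786 turn [-0.003  -0.0171 -0.0272] 11.59794334101297
```

```bash
python3 -m pendant '[60,-0.015,-0.27,0.02,-0.003,-0.017,-0.027, 60,-0.015,-0.27,0.02,-0.003,-0.017,-0.027, 60,-0.015,-0.27,0.02,-0.003,-0.017,-0.027, 60,-0.015,-0.27,0.02,-0.003,-0.017,-0.027, 60,-0.015,-0.27,0.02,-0.003,-0.017,-0.027, 60,-0.015,-0.27,0.02,-0.003,-0.017,-0.027, 60,-0.015,-0.27,0.02,-0.003,-0.017,-0.027, 60,-0.015,-0.27,0.02,-0.003,-0.017,-0.027]'
python3 - <<'E'
from go import *
to(G+90*Z,eyeR(16))
from h import *
import cv2
print(proj('scene',get_obs()['tool_pos']),proj('top',get_obs()['tool_pos']))
a=cv2.resize(im_scene[90:210,200:330],None,fx=3,fy=4)[...,::-1];b=cv2.resize(im_top[140:260,240:370],None,fx=3,fy=4)[...,::-1]
cv2.imwrite('pics/c2.png',cv2.convertScaleAbs(np.hstack([a,b]),alpha=1.5))
E
```

```text
t: 1.73
tool_pos: [470.7, 24.3, 278.0]
ee_rot: [-0.573, 2.532, -0.04]
force: [-0.2, 0.2, -0.3]
finger_gap: 60.0
grip_force: 0.0
t 1.7333 pos [470.6767  24.3498 277.9951] joints [-0.2375 -0.8012  2.2248  0.2199  1.2162 -2.2768] F [-0.2134  0.1889 -0.3323]
shift [-0.0015 -0.0132  0.0031] 0.013692464908844352 turn [-0.0014 -0.001  -0.0029] 1.2156338981349375
[271.2528 132.9812] [292.0476 204.8499]
```

View pics/c2.png

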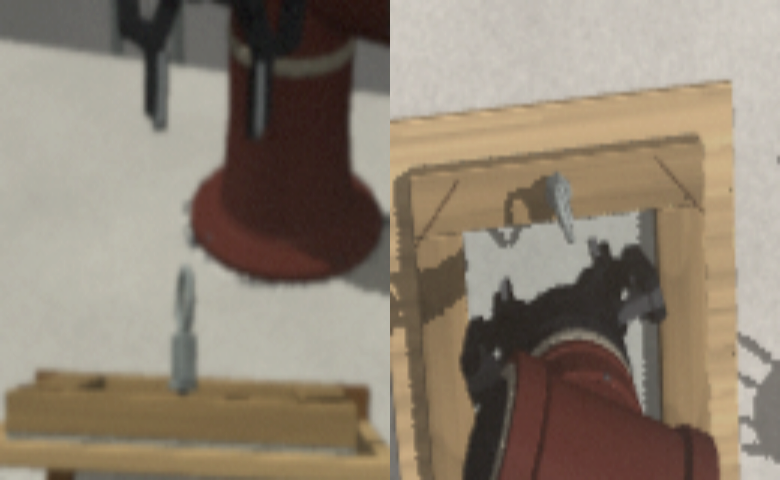

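```bash
python3 -m pendant '[60,-0.0015,-0.013,0.003,-0.0014,-0.001,-0.003, 60,-0.0015,-0.013,0.02,-0.0014,-0.001,-0.003, 50,-0.0015,-0.013,0.05,-0.0014,-0.001,-0.003, 50,-0.0015,-0.013,0.06,-0.0014,-0.001,-0.003, 50,-0.0015,-0.013,0.06,-0.0014,-0.001,-0.003, 50,-0.0015,-0.013,0.06,-0.0014,-0.001,-0.003]'
python3 - <<'E'
from go import *
to(G-6*Z,eyeR(16))
from h import *
import cv2
print(proj('scene',get_obs()['tool_pos']),proj('top',get_obs()['tool_pos']))
a=cv2.resize(im_scene[110:210,215:315],None,fx=4,fy=4)[...,::-1];b=cv2.resize(im_top[140:240,250:350],None,fx=4,fy=4)[...,::-1]
cv2.imwrite('pics/c3.png',cv2.convertScaleAbs(np.hstack([a,b]),alpha=1.7))
E
```

```text
t: 2.33
tool_pos: [505.9, 28.7, 228.4]
ee_rot: [-0.62, 2.518, -0.024]
force: [-0.5, -0.1, 0.7]
finger_gap: 50.2
grip_force: 0.0
t 2.3333 pos [505.8932  28.7097 228.3668] joints [-0.2188 -0.6618  2.231   0.2479  1.0783 -2.3347] F [-0.4622 -0.0665  0.6972]
shift [ 0.0025 -0.0104  0.0381] 0.03955246768418153 turn [0.0019 0.0002 0.0021] 1.017844987578943
[265.8475 161.3771] [293.863  194.0032]
```

View pics/c3.png

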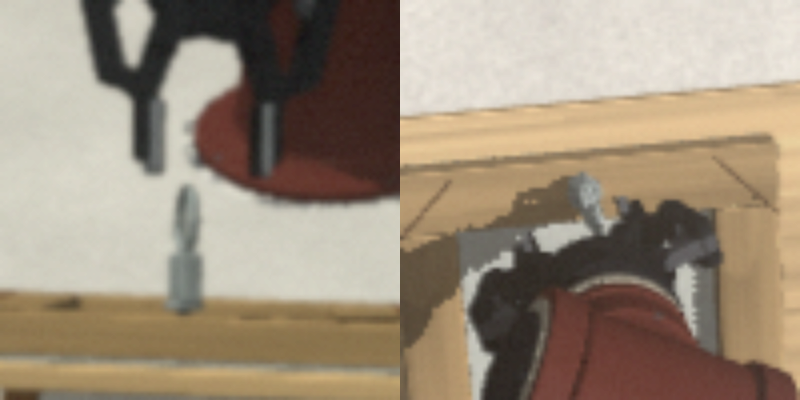

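```bash
python3 -m pendant '[50,0.0025,-0.0104,0,0.002,0,0.002, 50,0.0025,-0.0104,0,0.002,0,0.002, 50,0.0025,-0.0104,0,0.002,0,0.002, 50,0.0025,-0.0104,0,0.002,0,0.002]'
python3 - <<'E'
from go import *
to(G-6*Z,eyeR(16))
from h import *
import cv2
print(proj('scene',get_obs()['tool_pos']),proj('scene',G+30*Z),proj('scene',G-16*Z))
p=get_obs()['tool_pos'];r=R.from_rotvec(get_obs()['ee_rot'])
# finger tips: dark blobs expected
for s in(-1,1): print(proj('scene',p+r.apply([0,25*s,-5])),proj('top',p+r.apply([0,25*s,-5])))
g=im_scene[110:195,215:315].astype(int);m=(g.max(2)<60)
for row in (30,36,40,43,45): print(row+110,np.where(m[row])[0]+215)
E
```

```text
t: 2.77
tool_pos: [509.1, 16.2, 229.9]
ee_rot: [-0.594, 2.519, -0.038]
force: [-0.5, -0.2, 0.2]
finger_gap: 50.3
grip_force: 0.0
t 2.7667 pos [509.143   16.1613 229.8831] joints [-0.2419 -0.6584  2.2282  0.2481  1.071  -2.3392] F [-0.499  -0.2468  0.2122]
shift [0.0003 0.0031 0.039 ] 0.03915881773675197 turn [-0.0007  0.0005 -0.0003] 0.3370293789657367
[260.1963 161.7134] [261.3908 163.0689] [260.7619 185.2512]
[248.3716 158.812 ] [309.1295 190.4635]
[272.0037 159.7556] [288.9378 197.9582]
140 [243 244 245 246 270 271 272 273 274 275 276 277 278 279 280 281 282 283
 284 285 286 287 288 289 290 291 292 293 294 295 296 297 298 299 300 301
 302 303 304 305 306 307 308 309 310 311 312 313 314]
146 [242 243 244 245 246 270 271 272 273 274 276 277 278 279 280 281 282 283
 284 285 286 287 288 289 290 291 292 293 294 295 296 297 298 299 300 301
 302 303 304 305 306 307 308 309 310 311 312 313 314]
150 [264 265 266 267 268 269 270 271 272 273 274 276 277 278 279 284 285 286
 287 288 289 290 291 292 293 294 295 296 297 298 299 300 301 302 303 304
 305 306 307 308 309 310 311 312 313 314]
153 [270 271 272 273 274 275 276 289 290 292 293 294 295 296 297 298 299 300
 301 302 303 304 305 306 307 308 309 310 311 312 313 314]
155 [273 274 275 276 277 278 279 285 293 294 296 297 300 301 302 303 304 305
 306 307 308 309 310 311 312 313 314]
```

```bash
python3 -m pendant '[50,0,0.003,0.012,0,0,0, 45,0,0.003,0.025,0,0,0, 40,0,0.003,0.039,0,0,0, 40,0,0.003,0.039,0,0,0, 40,0,0.003,0.039,0,0,0]' && python3 -m pendant '[9,0,0,0,0,0,0, 9,0,0,0,0,0,0, 9,0,0,0,0,0,0, 9,0,0,0,0,0,0, 9,0,0,0,0,0,0, 9,0,0,0,0,0,0, 9,0,0,0,0,0,0]' 30
python3 - <<'E'
from go import *
to(G-6*Z,eyeR(16))
o=get_obs();print(o['ft_torque'],o['finger_gap'],o['grip_force'])
E
```

```text
t: 3.28
tool_pos: [527.5, 23.2, 194.6]
ee_rot: [-0.595, 2.522, -0.036]
force: [-0.8, 0.1, -0.1]
finger_gap: 39.9
grip_force: 0.0
t: 3.87
tool_pos: [528.4, 22.7, 196.8]
ee_rot: [-0.595, 2.518, -0.039]
force: [-2.2, -2.3, 4.6]
finger_gap: 9.7
grip_force: 29.9
t 3.8667 pos [528.439   22.6781 196.7883] joints [-0.2121 -0.5711  2.2312  0.2454  0.9753 -2.3321] F [-2.1916 -2.3032  4.5569]
shift [0.0009 0.0002 0.0003] 0.0009186229687699095 turn [-0.0008  0.0006 -0.0002] 0.36338806667030965
[-0.2546  0.2085 -0.137 ] 9.686509505841318 29.883017856627703
```

```bash
python3 - <<'E'
from h import *
import cv2
print(get_obs()['force'],get_obs()['tool_pos'],get_obs()['finger_gap'])
a=cv2.resize(im_scene[125:205,225:305],None,fx=7,fy=7,interpolation=2)[...,::-1]
cv2.imwrite('pics/c4.png',cv2.convertScaleAbs(a,alpha=2))
E
```

```text
[-2.74981811 -2.68176685  5.13382543] [528.44280515  22.68840521 196.61581475] 9.501653084035746
```

View pics/c4.png

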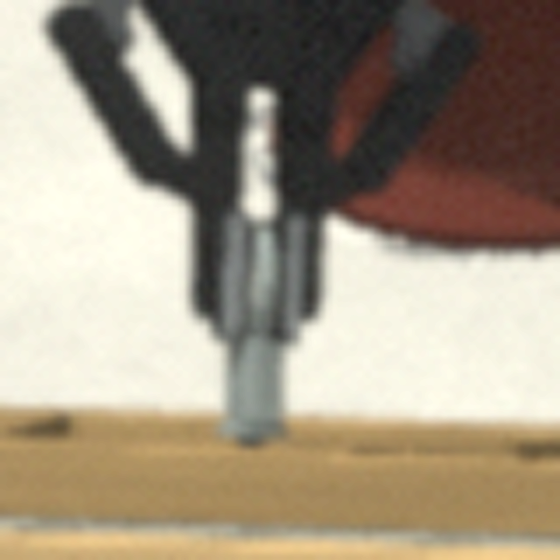

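```bash
python3 - <<'E'
from go import *
from h import *
o=get_obs();p=o['tool_pos'];r=R.from_rotvec(o['ee_rot'])
for k in(8,0,-11,-20): print(k,proj('scene',p+r.apply([0,0,k])),proj('top',p+r.apply([0,0,k])))
print(r.as_matrix(),Z,o['force'],np.array(o['ft_torque']))
E
```

```text
8 [260.7949 184.2803] [296.0596 187.9831]
0 [260.9198 180.4319] [296.3249 188.9338]
-11 [261.0918 175.1308] [296.6956 190.2625]
-20 [261.2328 170.7853] [297.0042 191.3686]
[[-0.7527 -0.4058  0.5184]
 [-0.4214  0.902   0.0941]
 [-0.5058 -0.1476 -0.8499]] [-0.5136 -0.097   0.8525] [-2.382  -2.9659  4.99  ] [-0.3375  0.1395 -0.1437]
```

```bash
python3 - <<'E'
from h import *
print('base',proj('scene',[0,0,0]),proj('top',[0,0,0]))
print('block feet',[proj('scene',p) for p in([523,325,32],[493,266.5,32],[417,302,32],[446,360,32])])
# camera position & jar centre in both views
print(onz('top',(205,163),90),onz('scene',(376,270),90),onz('scene',(372,298),5))
for n in E: print(n,-E[n][:3,:3].T@E[n][:3,3])
E
```

```text
base [295.03035566 144.12151778] [285.3324249  405.58756188]
block feet [array([395.41232611, 260.1570915 ]), array([369.19537661, 246.87001527]), array([385.80261762, 228.43244645]), array([410.92479822, 240.05084198])]
[606.53402828 271.82310654  90.        ] [623.85734273 278.19549776  90.        ] [619.57972952 282.6593091    5.        ]
scene [1236.67559657  213.39309267  680.57867999]
top [ 243.08525512   36.56593246 1259.23548255]
```

```bash
python3 - <<'E'
from h import *
import cv2
p=np.array([281.2,558.1,216.3]);r=R.from_rotvec([-.726,-3.056,.003])
for y in(-43,43):
  for z in (8-13,8): print(y,z,proj('scene',p+r.apply([0,y,z])),proj('top',p+r.apply([0,y,z])))
a=cv2.imread('pics/scene0.png')[50:140,470:560];cv2.imwrite('pics/c5.png',cv2.convertScaleAbs(cv2.resize(a,None,fx=6,fy=6),alpha=2.5))
E
```

```text
-43 -5 [495.66356952 139.07528991] [ 67.43831885 280.48069749]
-43 8 [493.8760336  144.00744731] [ 70.04361966 280.83348879]
43 -5 [535.36296923 151.11839686] [ 37.36848251 260.32344661]
43 8 [533.16963513 156.17765583] [ 40.31423197 260.91715246]
```

View pics/c5.png

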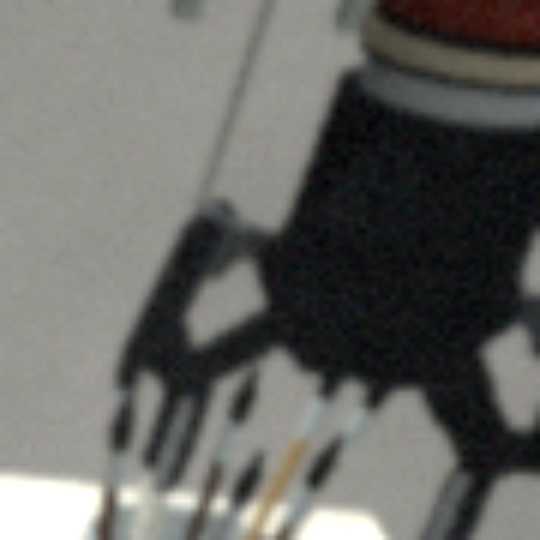

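```bash
python3 -m pendant '[35,0,0,-0.003,0,0,0, 35,0,0,-0.003,0,0,0, 35,0,0,-0.003,0,0,0, 35,0,0,0.008,0,0,0, 35,0,0,0.015,0,0,0, 35,0,0,0.022,0,0,0, 35,0,0,0.022,0,0,0, 35,0,0,0.022,0,0,0]'
python3 -m pendant '[9,0,0,0,0,0,0, 9,0,0,0,0,0,0, 9,0,0,0,0,0,0, 9,0,0,0,0,0,0, 9,0,0,0,0,0,0, 9,0,0,0,0,0,0, 9,0,0,0,0,0,0]' 40
python3 - <<'E'
from go import *
to(G-28*Z,eyeR(16))
o=get_obs();print(o['ft_torque'],o['finger_gap'],o['grip_force'])
from h import *
import cv2
a=cv2.resize(im_scene[125:205,225:305],None,fx=7,fy=7,interpolation=2)[...,::-1]
cv2.imwrite('pics/c6.png',cv2.convertScaleAbs(a,alpha=2))
E
```

```text
t: 4.93
tool_pos: [538.9, 25.3, 175.6]
ee_rot: [-0.595, 2.522, -0.036]
force: [0.2, -0.6, 0.3]
finger_gap: 35.0
grip_force: 0.0
t: 5.52
tool_pos: [539.5, 24.7, 177.4]
ee_rot: [-0.595, 2.519, -0.038]
force: [-2.0, -4.3, 2.2]
finger_gap: 11.3
grip_force: 42.6
t 5.5167 pos [539.5423  24.6517 177.3717] joints [-0.2006 -0.5153  2.2285  0.2474  0.922  -2.3339] F [-2.0009 -4.275   2.1981]
shift [ 0.0003  0.0001 -0.0002] 0.0003656715998740687 turn [-0.0008  0.0004 -0.0002] 0.3206018744830347
[-0.4907  0.3397 -0.2551] 11.284641266953978 42.620503306388855
```

View pics/c6.png

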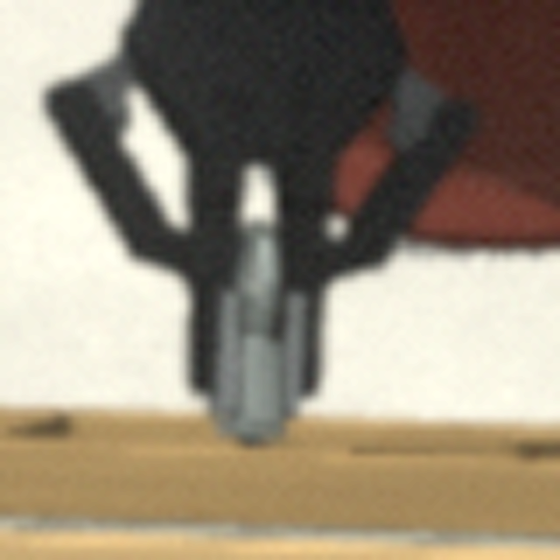

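```bash
python3 -m pendant '[9,0,0,0,0,0,0, 9,0,0,0.001,0,0,0, 9,0,0,0.002,0,0,0, 9,0,0,0.003,0,0,0, 9,0,0,0.003,0,0,0]' 80
python3 -c "
from go import *
o=get_obs();print(np.array(o['force'])@Z,(np.array(o['tool_pos'])-G)@Z)"
python3 -m pendant '[9,0,0,0.001,0,0,0, 9,0,0,0.002,0,0,0, 9,0,0,0.002,0,0,0]'
python3 -c "
from go import *
o=get_obs();print(np.array(o['force'])@Z,(np.array(o['tool_pos'])-G)@Z)"
```

```text
t: 6.03
tool_pos: [540.7, 24.9, 175.6]
ee_rot: [-0.596, 2.52, -0.039]
force: [-13.1, -5.3, 10.6]
finger_gap: 10.7
grip_force: 75.1
16.279238170812736 -30.257716238132456
t: 6.28
tool_pos: [541.2, 25.0, 175.1]
ee_rot: [-0.598, 2.522, -0.039]
force: [-28.4, -7.9, 20.4]
finger_gap: 10.8
grip_force: 77.5
32.781152132595565 -30.916835995136086
```

```bash
python3 -m pendant '[9,0,0,-0.0015,0,0,0, 9,0,0,-0.0013,0,0,0.019, 9,0,0,-0.0012,0,0,0.038, 9,0,0,-0.001,0,0,0.057, 9,0,0,-0.0009,0,0,0.076, 9,0,0,-0.0007,0,0,0.095, 9,0,0,-0.0006,0,0,0.114, 9,0,0,-0.0006,0,0,0.114]' 
python3 -c "
from go import *
o=get_obs();print(np.array(o['force']),np.array(o['force'])@Z,(np.array(o['tool_pos'])-G)@Z,o['joints'][5],np.array(o['ft_torque'])@Z)"
```

```text
t: 6.95
tool_pos: [541.2, 26.0, 174.8]
ee_rot: [0.332, 2.586, 0.227]
force: [-17.3, -2.5, 12.7]
finger_gap: 10.3
grip_force: 75.4
[-17.282   -2.4989  12.686 ] 19.933694933908836 -31.3009457746823 -1.6139566219011157 -0.0696040789821894
```

```bash
python3 -m pendant '[9,0,0,0.0001,0,0,0.019, 9,0,0,0.0003,0,0,0.038, 9,0,0,0.0005,0,0,0.057, 9,0,0,0.0006,0,0,0.076, 9,0,0,0.0008,0,0,0.095, 9,0,0,0.0009,0,0,0.114, 9,0,0,0.0011,0,0,0.133, 9,0,0,0.0011,0,0,0.133]' 
python3 -c "
from go import *
o=get_obs();print(np.array(o['force']),np.array(o['force'])@Z,(np.array(o['tool_pos'])-G)@Z,o['joints'][5],np.array(o['ft_torque'])@Z)"
```

```text
t: 7.62
tool_pos: [542.3, 26.9, 174.5]
ee_rot: [1.393, 2.294, 0.511]
force: [-13.3, 0.9, 12.5]
finger_gap: 10.8
grip_force: 75.0
[-13.3035   0.9268  12.5165] 17.413300093129266 -32.25290506903779 -0.778500219665564 -0.05806053803195386
```

```bash
python3 -m pendant '[9,0,0,0.0002,0,0,0.019, 9,0,0,0.0004,0,0,0.038, 9,0,0,0.0006,0,0,0.057, 9,0,0,0.0007,0,0,0.076, 9,0,0,0.0009,0,0,0.095, 9,0,0,0.001,0,0,0.114, 9,0,0,0.0012,0,0,0.133, 9,0,0,0.0012,0,0,0.133]' 
python3 -c "
from go import *
o=get_obs();print(np.array(o['force']),np.array(o['force'])@Z,(np.array(o['tool_pos'])-G)@Z,o['joints'][5],np.array(o['ft_torque'])@Z)"
python3 -m pendant '[9,0,0,0.0001,0,0,0.011, 9,0,0,0.0003,0,0,0.022, 9,0,0,0.0005,0,0,0.033, 9,0,0,0.0006,0,0,0.044, 9,0,0,0.0006,0,0,0.044]' 
python3 -c "
from go import *
o=get_obs();print(np.array(o['force']),np.array(o['force'])@Z,(np.array(o['tool_pos'])-G)@Z,o['joints'][5],np.array(o['ft_torque'])@Z)"
```

```text
t: 8.28
tool_pos: [543.8, 27.0, 174.4]
ee_rot: [2.317, 1.61, 0.736]
force: [-8.7, 1.6, 12.6]
finger_gap: 10.5
grip_force: 74.6
[-8.706   1.6377 12.5532] 15.014411777491528 -33.14041701587834 0.057048399796859016 -0.029543433733788795
t: 8.7
tool_pos: [544.3, 26.8, 174.2]
ee_rot: [2.568, 1.304, 0.791]
force: [-10.3, 1.1, 12.5]
finger_gap: 10.6
grip_force: 74.8
[-10.3074   1.1492  12.4685] 15.812098567792317 -33.52494428841689 0.3316941747114011 0.008150219021006131
```

```bash
python3 -m pendant '[9,0,0,0.0003,0,0,0.01, 9,0,0,0.0005,0,0,0.02, 9,0,0,0.0007,0,0,0.03, 9,0,0,0.0007,0,0,0.03]' 
python3 -c "
from go import *
o=get_obs();print(np.array(o['force']),np.array(o['force'])@Z,(np.array(o['tool_pos'])-G)@Z,o['joints'][5],np.array(o['ft_torque'])@Z)"
python3 -m pendant '[9,0,0,0.0003,0,0,0.01, 9,0,0,0.0006,0,0,0.02, 9,0,0,0.0006,0,0,0.02]' 
python3 -c "
from go import *
o=get_obs();print(np.array(o['force']),np.array(o['force'])@Z,(np.array(o['tool_pos'])-G)@Z,o['joints'][5],np.array(o['ft_torque'])@Z)"
```

```text
t: 9.03
tool_pos: [544.8, 26.6, 174.0]
ee_rot: [2.719, 1.073, 0.821]
force: [-12.3, 1.2, 14.2]
finger_gap: 10.5
grip_force: 75.2
[-12.3416   1.1804  14.1715] 18.305627784678713 -33.895523332088636 0.5198990794630286 -0.08374875594837616
t: 9.28
tool_pos: [545.0, 26.5, 173.9]
ee_rot: [2.81, 0.91, 0.838]
force: [-16.9, -0.5, 17.1]
finger_gap: 10.3
grip_force: 75.9
[-16.913   -0.5413  17.1142] 23.329293415751913 -34.12265802325404 0.6456104981684199 -0.07994875721873594
```

```bash
python3 -m pendant '[9,0,0,0.0001,0,0,0.012, 9,0,0,0.0002,0,0,0.024, 9,0,0,0.0002,0,0,0.036, 9,0,0,0.0002,0,0,0.036]' 
python3 -c "
from go import *
o=get_obs();print(np.array(o['force']),np.array(o['force'])@Z,(np.array(o['tool_pos'])-G)@Z,o['joints'][5],np.array(o['ft_torque']),np.array(o['ft_torque'])@Z)"
```

```text
t: 9.62
tool_pos: [545.2, 26.2, 173.9]
ee_rot: [2.951, 0.598, 0.861]
force: [-16.7, -1.4, 19.3]
finger_gap: 10.4
grip_force: 76.0
[-16.7032  -1.3967  19.3016] 25.16943417468518 -34.13835953904806 0.8721393900367967 [-0.0743  1.2067  0.0044] -0.07521399196525969
```

```bash
python3 -m pendant '[9,0,0,-0.003,0,0,0, 9,0,0,-0.003,0,0,0, 9,0,0,-0.003,0,0,0]'
python3 -c "
from go import *
o=get_obs();print(repr(o['tool_pos']),repr(o['ee_rot']),np.array(o['force'])@Z)
D=[([540.7,24.9,175.6],[-.596,2.52,-.039]),([541.2,26,174.8],[.332,2.586,.227]),([542.3,26.9,174.5],[1.393,2.294,.511]),([543.8,27,174.4],[2.317,1.61,.736]),([544.3,26.8,174.2],[2.568,1.304,.791]),([545.2,26.2,173.9],[2.951,.598,.861])]
A=[];b=[]
for p,r in D:
    y=R.from_rotvec(r).as_matrix()[:,1];A.append([y@H,y@np.cross(H,Z)]);b.append(y@(np.array(p)-G))
    print(R.from_rotvec(r).as_matrix()[:,2])
s=np.linalg.lstsq(np.array(A),np.array(b),rcond=None);print('axis offset from G in H,D',s[0],'resid',np.array(A)@s[0]-b)
"
python3 -m pendant '[40,0,0,-0.003,0,0,0, 40,0,0,-0.003,0,0,0, 40,0,0,-0.003,0,0,0, 40,0,0,-0.03,0,0,0, 40,0,0,-0.06,0,0,0, 40,0,0,-0.1,0,0,0, 40,0,0,-0.13,0,0,0, 40,0,0,-0.13,0,0,0]'
```

```text
t: 9.87
tool_pos: [544.1, 26.0, 175.3]
ee_rot: [2.949, 0.599, 0.864]
force: [-1.3, -0.2, 7.1]
finger_gap: 10.4
grip_force: 73.5
array([544.1291,  26.0427, 175.2915]) array([2.9492, 0.599 , 0.8642]) 6.728116803309386
[ 0.5165  0.0935 -0.8512]
[ 0.5154  0.0964 -0.8515]
[ 0.5172  0.0981 -0.8502]
[ 0.5196  0.0974 -0.8488]
[ 0.52    0.0973 -0.8486]
[ 0.52    0.0956 -0.8488]
axis offset from G in H,D [0.3681 1.7844] resid [-0.1577 -0.0481  0.0417 -0.0078 -0.0329 -0.1586]
t: 10.53
tool_pos: [475.8, 12.7, 290.3]
ee_rot: [2.943, 0.599, 0.87]
force: [0.2, 0.0, 0.7]
finger_gap: 40.1
grip_force: 0.0
```

```bash
cat >> go.py <<'E'
RE=R.from_rotvec([2.9492,.599,.8642])   # gripper on the eye at the end
A=G+.37*H+1.78*np.cross(H,Z)            # on screw axis, robot frame
B=np.array([470.7,315.8,0])
E
python3 - <<'E'
from go import *
from h import *
print('tool y on eye deg',RE.as_matrix()[:,1],'x',RE.as_matrix()[:,0])
for z in(32,69,106): print(z,proj('top',B+[0,0,z]),proj('scene',B+[0,0,z]))
print('big hook',onz('top',(172,255),0),onz('top',(178,258),60),onz('top',(150,201),30))
hsv=im_top[195:240,170:206].astype(int)
m=(hsv.max(2)-hsv.min(2)<22)&(hsv.min(2)>50)
ys,xs=np.where(m);k=(xs+170>176)&(ys+195>203)&(ys+195<224);print('steel px',np.c_[xs+170,ys+195][k].mean(0),k.sum(),np.c_[xs+170,ys+195][k].min(0),np.c_[xs+170,ys+195][k].max(0))
to(B+[0,0,170],downR(np.radians(65)))
E
```

```text
tool y on eye deg [ 0.3575 -0.9267  0.1155] x [0.7744 0.3633 0.5179]
32 [186.3318 215.173 ] [391.4089 243.9418]
69 [183.5503 212.3873] [394.2851 231.6527]
106 [180.5981 209.4308] [397.2983 218.7785]
big hook [361.2246 347.5338   0.    ] [349.1762 315.8575  60.    ] [501.7137 421.9877  30.    ]
steel px [191.866  213.2577] 194 [177 204] [205 223]
t 10.6333 pos [475.2354  13.1554 283.8238] joints [-0.2772 -0.7912  2.2126  0.2502  1.222   0.8671] F [ 0.2328  0.0908 -0.9581]
shift [ 0.048  -0.2952  0.1229] 0.3233731420902276 turn [ 0.1088 -0.0218 -0.3553] 133.9908945011338
```

```bash
python3 -c "
from go import *
to(B+[0,0,270],downR(np.radians(65)))"
```

```text
t 10.6333 pos [475.2354  13.1554 283.8238] joints [-0.2772 -0.7912  2.2126  0.2502  1.222   0.8671] F [ 0.2328  0.0908 -0.9581]
shift [ 0.0995 -0.2837  0.0379] 0.3029940994088851 turn [ 0.1088 -0.0218 -0.3553] 133.9908945011338
```

```bash
python3 -m pendant '[40,0.1,-0.284,0.038,0.109,-0.022,-0.355, 40,0.1,-0.284,0.038,0.109,-0.022,-0.355, 40,0.1,-0.284,0.038,0.109,-0.022,-0.355, 40,0.1,-0.284,0.038,0.109,-0.022,-0.355, 40,0.1,-0.284,0.038,0.109,-0.022,-0.355, 40,0.1,-0.284,0.038,0.109,-0.022,-0.355, 40,0.1,-0.284,0.038,0.109,-0.022,-0.355, 40,0.1,-0.284,0.038,0.109,-0.022,-0.355]'
python3 -c "
from go import *
to(B+[0,0,200],downR(np.radians(65)))"
```

```text
t: 11.3
tool_pos: [468.2, 321.2, 264.7]
ee_rot: [2.34, 2.017, 0.566]
force: [1.3, -0.2, 0.1]
finger_gap: 40.3
grip_force: 0.0
t 11.3 pos [468.2361 321.1963 264.7069] joints [ 0.4161 -0.3635  1.9357  0.1098  1.223   0.5447] F [ 1.2598 -0.1915  0.1421]
shift [-0.0223 -0.0117  0.0599] 0.06497823953665736 turn [ 0.0604 -0.0133 -0.2017] 75.95586976771345
```

```bash
python3 -m pendant '[40,-0.022,-0.012,0.06,0.06,-0.013,-0.2, 40,-0.022,-0.012,0.06,0.06,-0.013,-0.2, 40,-0.022,-0.012,0.06,0.06,-0.013,-0.2, 40,-0.022,-0.012,0.06,0.06,-0.013,-0.2, 40,-0.022,-0.012,0.06,0.06,-0.013,-0.2, 40,-0.022,-0.012,0.06,0.06,-0.013,-0.2, 40,-0.022,-0.012,0.06,0.06,-0.013,-0.2, 40,-0.022,-0.012,0.06,0.06,-0.013,-0.2]'
python3 -c "
from go import *
to(B+[0,0,140],downR(np.radians(65)))"
```

```text
t: 11.97
tool_pos: [472.3, 311.2, 200.8]
ee_rot: [1.154, 2.917, 0.149]
force: [-0.1, -0.5, -0.1]
finger_gap: 40.0
grip_force: 0.0
t 11.9667 pos [472.3006 311.1948 200.782 ] joints [ 0.4164 -0.1332  1.8218  0.067   1.3851 -0.411 ] F [-0.0802 -0.497  -0.0659]
shift [ 0.0022 -0.0031  0.0609] 0.06097720872315035 turn [ 0.0148 -0.0032 -0.0505] 18.964259571623312
```

```bash
python3 -m pendant '[40,0.002,-0.003,0.04,0.015,-0.003,-0.0505, 40,0.002,-0.003,0.06,0.015,-0.003,-0.0505, 40,0.002,-0.003,0.06,0.015,-0.003,-0.0505, 40,0.002,-0.003,0.06,0.015,-0.003,-0.0505, 40,0.002,-0.003,0.06,0.015,-0.003,-0.0505, 40,0.002,-0.003,0.06,0.015,-0.003,-0.0505]'
python3 - <<'E'
from go import *
to(B+[0,0,100],downR(np.radians(65)))
from h import *
import cv2
o=get_obs();p=o['tool_pos']
for k in(0,-16,-29): print(k,proj('scene',R.from_rotvec(o['ee_rot']).apply([0,0,k])+p))
a=cv2.resize(im_scene[150:275,345:445],None,fx=4,fy=4,interpolation=2)[...,::-1]
b=cv2.resize(im_scene[120:210,220:310],None,fx=4,fy=4,interpolation=2)[...,::-1]
o=np.zeros((500,770,3),np.uint8);o[:,:400]=a;o[:360,405:765]=b
cv2.imwrite('pics/c7.png',cv2.convertScaleAbs(o,alpha=1.8))
E
```

```text
t: 12.47
tool_pos: [472.2, 316.2, 143.7]
ee_rot: [0.69, 3.062, 0.006]
force: [0.3, -0.6, -0.7]
finger_gap: 40.3
grip_force: 0.0
t 12.4667 pos [472.2071 316.2433 143.7318] joints [ 0.4584 -0.0292  1.8193  0.0015  1.3469 -0.6692] F [ 0.3203 -0.6173 -0.6538]
shift [ 0.0012 -0.0012  0.0437] 0.0437600212824515 turn [ 0.0007  0.0003 -0.0011] 0.4964415993884085
0 [400.8022 205.1739]
-16 [402.194  199.0841]
-29 [403.3468 194.0402]
```

View pics/c7.png

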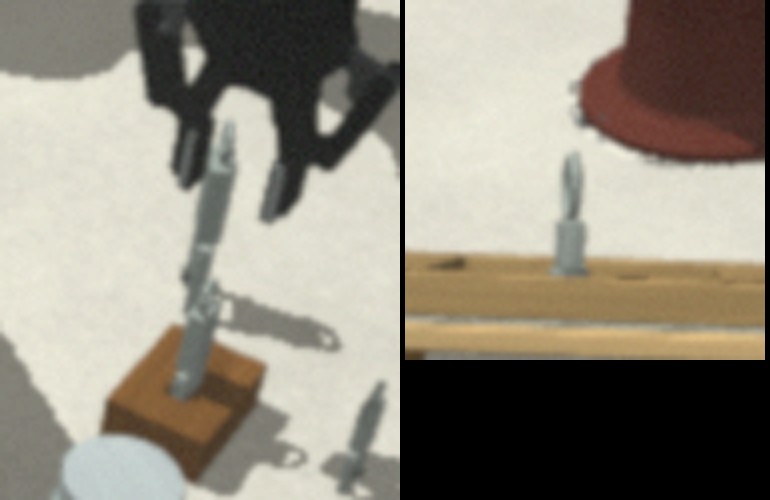

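```bash
python3 -m pendant '[40,0.001,-0.001,0.03,0,0,-0.001, 40,0.001,-0.001,0.06,0,0,-0.001, 40,0.001,-0.001,0.08,0,0,-0.001, 40,0.001,-0.001,0.09,0,0,-0.001, 40,0.001,-0.001,0.1,0,0,-0.001, 40,0.001,-0.001,0.106,0,0,-0.001, 40,0.001,-0.001,0.106,0,0,-0.001, 40,0.001,-0.001,0.106,0,0,-0.001]'
python3 -m pendant '[9,0,0,0,0,0,0, 9,0,0,0,0,0,0, 9,0,0,0,0,0,0, 9,0,0,0,0,0,0, 9,0,0,0,0,0,0, 9,0,0,0,0,0,0, 9,0,0,0,0,0,0, 9,0,0,0,0,0,0]' 60
python3 -c "
from go import *
to(B+[0,0,38],downR(np.radians(65)));o=get_obs();print(o['finger_gap'],o['grip_force'],o['ft_torque'])"
```

```text
t: 13.23
tool_pos: [472.2, 316.4, 39.3]
ee_rot: [0.678, 3.063, 0.008]
force: [-0.3, -1.0, 0.0]
finger_gap: 39.7
grip_force: 0.0
t: 13.9
tool_pos: [472.4, 316.4, 39.7]
ee_rot: [0.678, 3.062, 0.008]
force: [-0.2, -1.3, 5.9]
finger_gap: 11.4
grip_force: 59.1
t 13.9 pos [472.3829 316.4054  39.6615] joints [ 0.4589  0.0914  1.885   0.0009  1.1581 -0.6766] F [-0.1782 -1.3315  5.8799]
shift [ 0.0013 -0.0013  0.0016] 0.0024411866759818553 turn [0.001  0.0006 0.0001] 0.41098936739698266
11.37516603769189 59.065117835998535 [-0.1834  0.1405 -0.0497]
```

```bash
cat >> go.py <<'E'
_x=RE.as_matrix()[:,0];_x=_x-Z*(_x@Z);_x/=np.linalg.norm(_x)
RH=R.from_matrix(np.stack([np.cross(_x,-Z),_x,-Z],1))
E
python3 -m pendant '[9,0,0,-0.01,0,0,0, 9,0,0,-0.025,0,0,0, 9,0,0,-0.05,0,0,0, 9,0,0,-0.09,0,0,0, 9,0,0,-0.13,0,0,0, 9,0,0,-0.17,0,0,0, 9,0,0,-0.21,0,0,0, 9,0,0,-0.25,0,0,0]'
python3 -c "
from go import *
to(A+120*Z,RH);o=get_obs();print(o['finger_gap'],o['grip_force'],RH.as_matrix())"
```

```text
t: 14.57
tool_pos: [469.7, 315.0, 290.1]
ee_rot: [0.678, 3.065, 0.006]
force: [0.9, 0.9, -1.6]
finger_gap: 11.4
grip_force: 58.7
t 14.5667 pos [469.6706 314.9851 290.0683] joints [ 0.4585 -0.1255  1.665   0.0012  1.5975 -0.6766] F [ 0.8535  0.8625 -1.6073]
shift [-0.1238 -0.2778 -0.0153] 0.30446671102040573 turn [-0.074  -0.0491  0.1137] 51.93169908191568
11.3776340625393 58.676254749298096 [[-0.36    0.7789  0.5136]
 [ 0.9263  0.3641  0.097 ]
 [-0.1114  0.5107 -0.8525]]
```

```bash
python3 -m pendant '[9,-0.124,-0.278,-0.015,-0.074,-0.049,0.114, 9,-0.124,-0.278,-0.015,-0.074,-0.049,0.114, 9,-0.124,-0.278,-0.015,-0.074,-0.049,0.114, 9,-0.124,-0.278,-0.015,-0.074,-0.049,0.114, 9,-0.124,-0.278,-0.015,-0.074,-0.049,0.114, 9,-0.124,-0.278,-0.015,-0.074,-0.049,0.114, 9,-0.124,-0.278,-0.015,-0.074,-0.049,0.114, 9,-0.124,-0.278,-0.015,-0.074,-0.049,0.114]'
python3 -c "
from go import *
to(A+110*Z,RH)"
```

```text
t: 15.23
tool_pos: [463.8, 6.2, 301.1]
ee_rot: [1.501, 2.238, 0.528]
force: [-1.1, 0.9, -1.5]
finger_gap: 11.3
grip_force: 59.3
t 15.2333 pos [463.8194   6.2078 301.1095] joints [-0.3056 -0.8252  2.2006  0.2558  1.2759 -0.7083] F [-1.1029  0.9148 -1.532 ]
shift [0.0038 0.004  0.008 ] 0.00969599745193996 turn [ 0.      0.0011 -0.0016] 0.6999921105185403
```

```bash
python3 -m pendant '[9,0.004,0.004,0.008,0,0.001,-0.0016, 9,0.004,0.004,0.008,0,0.001,-0.0016, 9,0.004,0.004,0.008,0,0.001,-0.0016]'
python3 - <<'E'
from go import *
to(A+110*Z,RH)
from h import *
import cv2
o=get_obs();p=o['tool_pos'];r=R.from_rotvec(o['ee_rot'])
for x in(-14.5,0,14.5): print(x,proj('scene',p+r.apply([x,0,35.7])))
print('ring top',proj('scene',A+40.4*Z),'axis',proj('scene',A+60*Z), proj('scene',A+75*Z),'feet z',(p+r.apply([0,0,35.7])-A)@Z)
a=cv2.resize(im_scene[105:195,215:305],None,fx=6,fy=6,interpolation=2)[...,::-1]
cv2.imwrite('pics/c8.png',cv2.convertScaleAbs(a,alpha=1.8))
E
```

```text
t: 15.48
tool_pos: [470.9, 17.4, 296.3]
ee_rot: [1.48, 2.262, 0.534]
force: [0.3, -0.4, -0.9]
finger_gap: 10.8
grip_force: 59.3
t 15.4833 pos [470.9452  17.4289 296.2833] joints [-0.2741 -0.7963  2.1928  0.2528  1.2583 -0.7045] F [ 0.3161 -0.4231 -0.9461]
shift [-0.0046 -0.0032 -0.0009] 0.005703016030511901 turn [-0.0002 -0.0013  0.0014] 0.6747049688310186
-14.5 [257.9485 141.4847]
0 [264.9365 141.7311]
14.5 [271.8781 141.976 ]
ring top [261.6582 158.0133] axis [261.9293 148.4595] [262.1375 141.1223] feet z 73.7807092554195
```

View pics/c8.png

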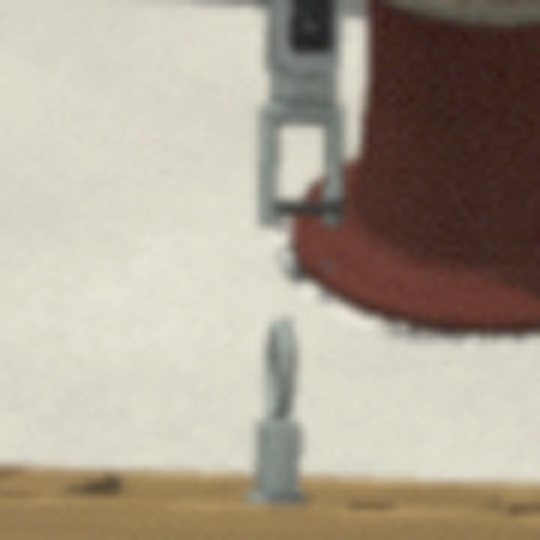

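```bash
python3 -m pendant '[9,-0.005,-0.003,0,0,-0.001,0.0014, 9,-0.005,-0.003,0,0,-0.001,0.0014, 9,-0.005,-0.003,0,0,-0.001,0.0014, 9,-0.005,-0.003,0,0,-0.001,0.0014]'
python3 -c "
from go import *
to(A+90*Z,RH)"
```

```text
t: 15.92
tool_pos: [470.8, 11.4, 296.1]
ee_rot: [1.489, 2.25, 0.531]
force: [0.5, 0.1, -1.6]
finger_gap: 11.5
grip_force: 59.3
t 15.9167 pos [470.836   11.3758 296.0812] joints [-0.288  -0.7998  2.1956  0.2543  1.2565 -0.7077] F [ 0.5288  0.1134 -1.6099]
shift [ 0.0009 -0.0008  0.0196] 0.01966052183723274 turn [ 0.     -0.0001 -0.    ] 0.02999806218122712
```

```bash
python3 -m pendant '[9,0.0004,-0.0008,0.015,0,0,0, 9,0.0004,-0.0008,0.03,0,0,0, 9,0.0004,-0.0008,0.036,0,0,0, 9,0.0004,-0.0008,0.042,0,0,0, 9,0.0004,-0.0008,0.047,0,0,0, 9,0.0004,-0.0008,0.047,0,0,0]'
python3 -c "
from go import *
to(A+45*Z,RH)"
```

```text
t: 16.42
tool_pos: [494.2, 16.3, 255.1]
ee_rot: [1.49, 2.251, 0.532]
force: [-1.0, 1.8, -1.2]
finger_gap: 11.3
grip_force: 59.4
t 16.4167 pos [494.2077  16.2516 255.0715] joints [-0.2549 -0.7154  2.2177  0.2492  1.1461 -0.7016] F [-0.9923  1.8487 -1.1805]
shift [0.0002 0.0002 0.0172] 0.0171894021664483 turn [-0.     -0.0003 -0.0002] 0.11656871290183929
```

```bash
python3 -m pendant '[9,0,0,0.004,0,0,0, 9,0,0,0.008,0,0,0, 9,0,0,0.012,0,0,0, 9,0,0,0.016,0,0,0, 9,0,0,0.016,0,0,0]'
python3 -c "
from go import *
to(A+43*Z,RH);print(np.array(get_obs()['force'])@Z)"
python3 -m pendant '[9,0,0,0.001,0,0,0, 9,0,0,0.002,0,0,0, 9,0,0,0.002,0,0,0]'
python3 -c "
from go import *
to(A+43*Z,RH);print(np.array(get_obs()['force'])@Z)"
```

```text
t: 16.83
tool_pos: [502.2, 17.1, 240.4]
ee_rot: [1.491, 2.251, 0.53]
force: [0.1, -0.1, -1.9]
finger_gap: 10.7
grip_force: 59.2
t 16.8333 pos [502.1997  17.1315 240.4403] joints [-0.2449 -0.6822  2.2228  0.2463  1.1068 -0.7004] F [ 0.0983 -0.0821 -1.922 ]
shift [0.0006 0.0011 0.0025] 0.00283237363756321 turn [-0.0003 -0.0001 -0.0002] 0.11395931640665517
-1.681086863283504
t: 17.08
tool_pos: [503.4, 17.3, 240.1]
ee_rot: [1.49, 2.249, 0.531]
force: [0.6, -0.5, -2.0]
finger_gap: 11.2
grip_force: 59.2
t 17.0833 pos [503.4414  17.3162 240.0535] joints [-0.2439 -0.6791  2.2222  0.2467  1.1026 -0.7003] F [ 0.5762 -0.5271 -2.0344]
shift [0.0009 0.0003 0.0015] 0.0017886518996431417 turn [-0.      0.     -0.0001] 0.05571569196548323
-1.979126873052962
```

```bash
python3 -m pendant '[9,0,0,0.001,0,0,0, 9,0,0,0.002,0,0,0, 9,0,0,0.002,0,0,0]'
python3 -c "
from go import *
to(A+43*Z,RH);print(np.array(get_obs()['force'])@Z)"
python3 -m pendant '[9,0,0,0.001,0,0,0, 9,0,0,0.0015,0,0,0, 9,0,0,0.0015,0,0,0]'
python3 - <<'E'
from go import *
to(A+43*Z,RH);print(np.array(get_obs()['force'])@Z)
from h import *
import cv2
o=get_obs();p=o['tool_pos'];r=R.from_rotvec(o['ee_rot'])
print('gate line',proj('scene',p+r.apply([0,0,29.7])),[proj('scene',p+r.apply([s*11.5,0,29.7])) for s in(-1,1)])
cv2.imwrite('pics/c9.png',cv2.convertScaleAbs(im_scene,alpha=1.8)[...,::-1])
g=cv2.cvtColor(im_scene,cv2.COLOR_RGB2GRAY)
for rw in range(150,192,1): print(rw,' '.join('%3d'%v for v in g[rw,250:275]))
E
```

```text
t: 17.33
tool_pos: [504.7, 17.5, 239.5]
ee_rot: [1.489, 2.249, 0.531]
force: [-4.0, -0.8, 2.7]
finger_gap: 11.2
grip_force: 60.2
t 17.3333 pos [504.6559  17.4638 239.467 ] joints [-0.2426 -0.6755  2.2213  0.2465  1.0986 -0.7002] F [-4.0245 -0.7806  2.6512]
shift [ 0.0011 -0.0004  0.0004] 0.0012465085777125136 turn [ 0.0001  0.0001 -0.0001] 0.06867554351192831
4.402969125184662
t: 17.58
tool_pos: [505.5, 17.6, 238.3]
ee_rot: [1.489, 2.248, 0.531]
force: [-5.4, -0.4, 5.0]
finger_gap: 11.9
grip_force: 60.5
t 17.5833 pos [505.4911  17.6192 238.303 ] joints [-0.2416 -0.6723  2.2215  0.2465  1.0949 -0.7001] F [-5.4006 -0.3915  4.9694]
shift [ 0.0011 -0.0005 -0.001 ] 0.0016233037588976348 turn [ 0.0002  0.0001 -0.0001] 0.08172599071693547
7.04827413518528
gate line [260.7583 171.6084] [array([255.2493, 171.4418]), array([266.2398, 171.7741])]
150 123 123 122 122 121 110  87  75  72  71  70  67  63  65  66  67  62  46  41  43  42  41  42  42  41
151 124 122 123 122 121 110  86  75  71  69  68  67  65  66  66  66  59  44  36  40  42  40  42  43  42
152 122 123 123 122 121 111  85  75  73  70 
[... 3415 characters left out ...]
  74  73  73  75  76  74  70  69  70  79  83  84  85  82  85  87  88  89  89
186  73  73  70  73  74  75  73  73  73  73  73  72  68  67  66  73  76  76  77  76  76  76  78  78  77
187  74  72  72  74  74  75  75  74  71  66  67  68  65  63  63  67  70  74  74  74  71  73  72  73  72
188  79  77  76  76  77  76  78  78  77  73  70  69  68  66  64  63  69  72  73  74  73  73  68  68  65
189  81  82  80  80  81  80  80  81  81  78  74  75  74  71  71  70  73  76  75  76  75  72  67  63  62
190  77  76  75  75  75  75  75  75  75  74  73  74  73  73  72  74  75  74  76  76  77  76  76  77  75
191  74  75  73  72  72  73  72  75  73  72  73  72  72  73  72  72  74  73  74  74  73  74  75  76  75
```

```bash
python3 -m pendant '[9,0,0,-0.0015,0,0,0, 9,0,0,-0.0015,0,0,0, 30,0,0,-0.0015,0,0,0, 60,0,0,-0.0015,0,0,0, 75,0,0,-0.0015,0,0,0, 75,0,0,-0.0015,0,0,0, 75,0,0,-0.0015,0,0,0, 75,0,0,-0.0015,0,0,0]' 20
python3 - <<'E'
from h import *
import cv2
np.set_printoptions(precision=2,suppress=True)
o=get_obs();print(o['force'],o['tool_pos'])
g=cv2.cvtColor(im_scene,cv2.COLOR_RGB2GRAY)
for rw in range(130,190,3): print(rw,' '.join('%3d'%v for v in g[rw,235:290:2]))
E
```

```text
t: 18.35
tool_pos: [504.4, 17.7, 238.1]
ee_rot: [1.49, 2.25, 0.531]
force: [-0.1, -0.0, -0.6]
finger_gap: 75.2
grip_force: 0.2
[-0.43  0.19 -0.79] [504.41  17.63 238.31]
130 121 120 120 120 121 119 120 119 120 106  40  27  59  66  29  29  24  45 101 107  49  30  30  26  27  23  25  23
133 120 121 120 119 119 119 119 120 121 106  34  42  74  67  30  28  26  44  55  41  30  30  29  27  28  25  26  27
136 122 121 121 121 121 121 121 122 120 108  37  39  65  63  27  36  26  47  52  37  29  31  28  28  25  26  25  25
139 120 122 121 122 121 123 122 123 123 108  34  72  76  65  24  24  24  44  48  35  30  28  28  28  26  27  26  24
142 121 122 122 123 123 122 123 122 123 107  33  74  74  73  64  62  61  64  47  40  32  28  28  26  29  28  27  26
145 122 122 125 124 125 123 125 124 124 112  55  76  78  72  73  71  62  50  43  41  40  37  34  29  28  30  27  27
148 122 124 126 124 125 123 122 124 124 124 117  89  79  75  74  74  65  43  43  42  40  42  43  37  37  33  29  28
151 123 124 124 124 125 124 122 123 124 122 118  89  79  74  74  75  68  40  39  41  41  40  42  42  40  42  40  38
15
[... 689 characters left out ...]
 120
172 120 121 122 121 120 122 122 120 122 117  86  75  55  55  54  42  44  99 121 123 121 121 120 121 121 120 121 121
175 120 120 121 119 120 120 120 120 120 120 115 104  83  79  87  87  93 119 120 120 122 121 121 120 123 122 123 122
178 120 120 120 120 120 119 119 121 123 120 119 100  74  79  73  99 120 121 122 123 122 122 122 121 120 121 121 123
181 121 122 121 121 120 121 121 120 120 121 121 100  76  76  71 109 121 122 122 122 120 120 121 122 121 123 123 123
184  74  83  84  86  89  89  87  92  92  91  91  81  76  74  70  90  98  97  99 103 103 108 109 109 110 116 115 115
187  67  73  71  73  72  74  73  73  74  73  76  81  72  62  58  64  71  71  73  73  72  72  73  72  71  71  71  72
```

```bash
python3 -m pendant '[75,0,0,-0.004,0,0,0, 75,0,0,-0.009,0,0,0, 75,0,0,-0.014,0,0,0, 75,0,0,-0.02,0,0,0, 75,0,0,-0.026,0,0,0, 75,0,0,-0.032,0,0,0, 75,0,0,-0.038,0,0,0, 75,0,0,-0.044,0,0,0]'
python3 -m pendant '[75,0,0,-0.006,0,0,0, 75,0,0,-0.014,0,0,0, 75,0,0,-0.022,0,0,0, 75,0,0,-0.032,0,0,0, 75,0,0,-0.045,0,0,0, 75,0,0,-0.06,0,0,0, 75,0,0,-0.08,0,0,0, 75,0,0,-0.1,0,0,0]'
python3 -m pendant '[75,0,0.05,-0.02,0,0,0, 75,0,0.05,-0.05,0,0,0, 75,0,0.05,-0.05,0,0,0, 75,0,0.05,-0.05,0,0,0, 75,0,0.05,-0.05,0,0,0, 75,0,0.05,-0.05,0,0,0, 75,0,0.05,-0.05,0,0,0, 75,0,0.05,-0.05,0,0,0]'
python3 - <<'E'
from h import *
import cv2
print(get_obs()['force'])
a=cv2.resize(im_scene[130:200,220:310],None,fx=5,fy=5,interpolation=2)[...,::-1]
b=cv2.resize(im_top[155:225,260:330],None,fx=5,fy=5,interpolation=2)[...,::-1]
cv2.imwrite('pics/c10.png',cv2.convertScaleAbs(np.hstack([a,b]),alpha=1.8))
E
```

```text
t: 19.12
tool_pos: [481.6, 13.3, 277.0]
ee_rot: [1.49, 2.249, 0.531]
force: [-0.4, -0.5, 0.2]
finger_gap: 75.2
grip_force: 0.0
t: 19.78
tool_pos: [429.6, 3.7, 362.2]
ee_rot: [1.49, 2.25, 0.531]
force: [-0.1, -1.2, 0.3]
finger_gap: 75.3
grip_force: 0.0
t: 20.45
tool_pos: [443.5, 16.9, 427.9]
ee_rot: [1.492, 2.251, 0.53]
force: [-0.1, -0.7, 0.4]
finger_gap: 74.8
grip_force: 0.0
[-0.36473917 -0.08388853 -0.26730569]
```

```bash
python3 - <<'E'
from h import *
import cv2
def pr(g,r0,r1,c0,c1,s=1):
    for rw in range(r0,r1,s): print(rw,' '.join('%3d'%v for v in g[rw,c0:c1]))
g=cv2.cvtColor(im_scene,cv2.COLOR_RGB2GRAY); pr(g,134,190,250,276,2)
import time
b=im_top.astype(int);m=(b.max(2)-b.min(2)<18)
print('top, . = coloured wood, # grey dark, o grey light')
for rw in range(176,216): print(rw,''.join('.' if not m[rw,c] else ('#' if b[rw,c].mean()<95 else 'o') for c in range(265,330)))
E
```

```text
134 119 119 120 120 120 121 121 120 121 120 121 120 120 122 121 120 116 105  89  72  58  45  40  39  32  31
136 119 119 119 121 121 121 121 121 120 120 120 121 119 120 119 109  79  53  43  41  42  42  41  37  33  31
138 121 122 121 121 122 121 121 121 120 120 120 122 120 116  95  68  48  43  42  41  40  42  41  37  33  31
140 123 123 122 122 121 122 121 122 122 122 117 107  97  80  59  44  42  41  42  42  42  41  40  36  34  33
142 120 122 122 122 121 121 122 122 121 121 112  94  88  75  53  43  42  41  40  41  41  43  41  38  36  33
144 123 122 122 123 121 122 121 122 122 124 123 120 111  81  52  43  43  41  42  42  42  42  41  42  42  38
146 123 123 122 122 122 123 121 122 122 122 120 112 100  73  48  43  41  42  41  42  40  43  42  43  42  43
148 123 123 122 122 121 122 121 121 121 121 116 107  99  88  56  40  41  40  45  45  44  42  41  43  43  43
150 123 122 122 121 121 122 121 122 121 120 119 113  95  76  54  43  38  38  40  43  45  44  42  42  41  42
152 122 123 121 122 121 122 123 122 122 121 121 122 117 109 103 105 104  85  56  39  39  41  42  42  43  42
154 122 122 123 123 
[... 4073 characters left out ...]

206 oooooooooooooooooooooooo#########################ooooooooo######.
207 ooooooooooooooooooooooooo#########################oooooooo######.
208 oooooooooooooooooooooooooo#########################oooooooo######
209 oooooooooooooooooooooooooo############################oooo#######
210 oooooooooooooooooooooooooo##############################ooo######
211 #oooooooooooooooooooooooooo######################################
212 .oooooooooooooooooooooooooo######################################
213 .ooooooooooooooooooooooooo#######################################
214 .ooooooooooooooooooooooooo#######################################
215 .ooooooooooooooooooooooooo#######################################
```

```bash
cat > q.py <<'E'
from h import *
import cv2,sys
np.save(sys.argv[1],np.stack([im_scene,im_top]))
E
python3 q.py /tmp/a.npy; python3 -m pendant '[75,0,0,0,0,0,0, 75,0,0,0,0,0,0, 75,0,0,0,0,0,0, 75,0,0,0,0,0,0, 75,0,0,0,0,0,0, 75,0,0,0,0,0,0]'; python3 q.py /tmp/b.npy
python3 - <<'E'
import numpy as np,cv2
a=np.load('/tmp/a.npy').astype(int);b=np.load('/tmp/b.npy').astype(int)
print(np.abs(a-b)[0,140:195,240:285].max(),np.abs(a-b)[0].max(),np.abs(a-b)[0,140:195,240:285].mean())
s0=cv2.imread('pics/scene0.png')[...,::-1].astype(int)
# pot, bottle, jar unmoved?
for n,(x,y,w,h) in dict(pot=(140,170,40,45),bottle=(100,195,35,65),jar=(350,258,45,50),block=(370,235,45,35),eye=(248,150,26,38)).items(): print(n,np.abs(b[0]-s0)[y:y+h,x:x+w].mean())
c=b[0].astype(np.uint8);v=cv2.cvtColor(c,cv2.COLOR_RGB2HSV)
for r in range(164,190): print(r,' '.join('%3d'%x for x in v[r,252:272,2]),'|',' '.join('%3d'%x for x in v[r,252:272,1]))
E
```

```text
t: 21.25
tool_pos: [443.7, 17.0, 429.4]
ee_rot: [1.49, 2.249, 0.531]
force: [0.2, -1.2, 0.6]
finger_gap: 74.8
grip_force: 0.0
6 28 0.7737373737373737
pot 3.3516666666666666
bottle 3.8433699633699634
jar 3.4474074074074075
block 8.317037037037037
eye 10.2027665317139
164 123 122 124 123 124 123 116  94  73  78  83  83 102 120 123 122 121 121 121 120 |  19  19  21  19  19  21  18  14  10  16  12  15  15  19  19  21  19  21  19  21
165 124 124 123 122 122 121 113  91  76  79  82  81 103 120 122 120 120 119 121 121 |  19  21  19  19  19  19  16  14  10  13  12  16  17  19  19  19  19  17  21  21
166 123 124 122 122 122 120 113  92  77  78  78  80 102 119 122 122 120 121 120 120 |  19  21  21  19  21  19  18  14  13  13  10  16  18  19  19  21  19  19  19  21
167 122 122 124 122 120 116 109  95  81  74  71  76  99 117 124 123 123 122 121 121 |  19  19  21  21  19  18  16  13   9  17  11  17  15  17  21  21  21  19  19  19
168 123 123 122 118 112 104  98  91  84  73  66  74  99 117 121 122 121 121 122 122 |  19  21  19  15  18  15  16  11  12  14  12  14  18  20  19  21  19  19  19  21
169
[... 2782 characters left out ...]
  19  49  92 105 101  98 101  96  91
186  79  77  64  59  63  67  72  75  73  69  66  64  67  79  85  87  90  90  89  89 | 110  89  40   9  16  11  14  10  14  11  12  20  49  90 105 108 110 110 109 109
187  82  77  65  62  72  79  79  71  65  62  61  60  62  68  74  82  84  83  84  82 | 106  86  47  25  14  13  13  11  16  12  13  21  21  60  96 115 109 114 115 112
188  88  84  79  78  79  80  79  72  66  64  64  64  62  66  74  82  81  79  79  79 | 107  97  87  78  48  29  26  25  23  24  32  36  37  62  93 109 113 113 113 113
189  94  93  91  91  89  90  88  80  77  77  79  78  76  78  84  87  87  86  85  85 | 111 107 109 104  97  88  84  80  83  83  84  85  84  95 103 111 108 116 114 111
```

```bash
python3 -c "
from workcell import order
print(order.finish_job())"
```

```text
the job is handed in; nothing more can be done
None
```

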